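Click the stop collar onto the drilling jig's post

TASK

Pick up the brass stop collar and slide it down the drilling jig's steel post, past the two sprung detent balls, until they click out above it and hold it down on its spring follower; then let go of it. Push gently and stop at the click, because leaning on it (more than about 1.5 kg) spoils the spring, and leave the other things on the bench where they lie.

Things in the scene. Friction and masses are not known exactly. Their poses are not given: they have to be found in the camera images.
- collar: The brass stop collar: a plain loose ring, outside diameter 40, bore 20, height 36 mm, 0.2 to 0.32 kg, standing on the bench, bore upright, in any of three places; a dark steel collar and a black ring stand in the others. Origin: centre of its underside; z along the bore. Either end may go down. Pressing or striking the jig with it with over 16 N spoils the spring.
- jig: Drilling jig fixed to the bench: plywood base 200 x 150 x 24 mm with a steel post; 75 to 125 mm along its +x a fence with work and drill guide, at most 75 mm high. Origin: on the post's axis at bench level; z up. Post diameter 18 mm. Two sprung balls (ball_a_c0, ball_b_c0) stick 3 mm out of the post at its +y and -y; below them an aluminium spring follower, a ring of diameter 34 mm, surrounds it.
- post_tip (a point): Centre of the post's top end, 122 mm above the bench; z up. The last 5 mm taper to 11 mm diameter. Below the tip, the balls and the follower are set in height together, differently every time; this is not measured. The unloaded follower's top lies 38.5 mm below the balls' centres; its spring gives 5 N per mm, damped.
- steel_collar: Bystander: dark steel collar, outside diameter 40, bore 12, height 30 mm; too small in the bore. Origin: centre of its underside.
- black_ring: Bystander: black plastic ring, outside diameter 54, bore 34, height 18 mm. Origin: centre of its underside.
- tin: Bystander: small bright tin, diameter 60, height 55 mm. Origin: centre of its underside.
- pin_box: Bystander: red open box, 75 x 95 x 32 mm. Origin: centre of its underside.
- pine_block: Bystander: pale wood block 140 x 40 x 22 mm. Origin: centre of its underside.
- driver: Bystander: screwdriver with a wooden handle, lying along its x.
- hammer: Bystander: hammer, lying along its x.
- ball_range (a point): Point fixed on the post's axis, 101 mm above the bench: the middle of the range of the balls' centres, 90 to 112 mm. The collar's underside meets the balls 4 mm above their centres; passing takes 3 to 9 N, then little. They snap out over the collar (the push drops, even pulls down) and are out with its underside 37 to 40 mm below their centres; then the spring resists: 6 N at 40 mm.
Mind the look-alikes: they are no part of the job. Of the things that look like the jig, the largest one is meant.

How it is judged:
By the outcome, as a careful person would: the job done as asked, in the order asked, and still so for the second after the job is handed in, with the robot touching nothing.
It also fails if it takes over 58 s, if anything falls off the work surface, if the arm or the gripper's body presses on something with over 40 N, if the wrist force passes 120 N, or if a joint passes its speed limit or range.

ROBOT

A 7-joint arm with a two-finger parallel gripper is mounted at the origin on the work surface. World frame = base frame: x ahead of the robot, y to its left, z up, the work surface at z = 0. Lengths are in m, angles in rad, forces in N, time in s.
With the tool pointing down it reaches from about 0.4 to 0.925 m from the base axis. Payload 4.1 kg.
Tool frame: the origin (TCP) lies midway between the tips of the shut fingers; the grasp point (between the pads) lies r.hold_point_z behind it (r.hold_point_z is the distance from the TCP to the grasp point, in m); z points along the fingers, y is the direction in which the jaws open and shut (so a half turn about z gives the same grasp; the last joint's range is limited). The gripper opens to 85 mm and grips with 20 to 120 N. Pads are 22 mm wide; open, the fingers measure 114 mm over their backs; the gripper's body (76 mm by 85 mm) begins 54 mm behind the grasp point. The pads swing forward as they close: fully open they stand 13 mm farther back than shut.
Start: joints at [1.187, 0.398, 0.045, 1.537, -0.019, 1.207, -0.051], TCP at [0.183, -0.624, 0.205] pointing down, gripper open.
Joint ranges: [-2.82, 2.82], [-0.49, 2.23], [-1.37, 1.46], [0, 2.46], [-1.36, 4.5], [0.23, 2], [-2.94, 2.94]. Speed limits (rad/s): [2.57, 2.57, 3.14, 3.14, 3.14, 3.14, 3.14].

INTERFACE

Orientations are given as a 3x3 rotation matrix whose columns are the frame's x, y, z axes.
In Python, from plant import r gives the robot as it stands. The module is installed in compiled form; this text tells all that it offers.
- The arm moves only by the tool step_arm, never from a script. Its argument "series" is a list of rows, each a list of 3 entries, a list of its own where there are three numbers: the shift along the tool's x, y, z normalised to -1 to 1, where 1 is 30 cm, then the turn, a rotation vector about the tool's x, y, z normalised to -1 to 1, where 1 is 45 degrees, then the closure, from 0 (fully open) to 1 (shut). A call has 1 to 5 rows; each row is the pose to reach, as a shift and turn from the pose commanded when the call began, along the tool's axes at that moment; what a row does not reach only later rows make up. A row lasts 1/8 s, in which the tool goes at most 62.5 mm and 10.7 degrees, less where a joint would pass 70% of its speed; a pose out of reach is approached as far as the arm can. A call with a number of a shift or a turn outside -1 to 1 is refused whole. A call with a gripper value outside its range is refused whole. The fingers move at their own pace and stop on an object; "newtons" is the grip in N (left out, the last holds). Time passes only in rows, so rows that repeat a pose let the fingers close. It gives the time, the measured TCP pose, the force and the opening at its end, in the units of the state.
- r.get_obs(): the state, without advancing time (a new reading comes with each control period).
- r.snapshot(name): name is "scene" or "side" or "wrist"; returns (picture, depth): 384x512x3 uint8, red, green, blue; 384x512 float32, m along the optical axis (not along the pixel's ray), 0 where there is no reading.
- r.get_calibration(name): a dict with "K" (3x3 intrinsics, pixels), "k1" (the pictures are not rectified: a ray, as slopes to the right and down, at radius r is drawn at 1 + k1 r^2 times it, then the intrinsics apply), "T" (4x4, takes a point from camera to world coordinates). Camera axes: x right, y up, looking along -z (the intrinsics and any distortion apply to the point x, -y, -z); pixel columns grow to the right and rows downward; lengths in m; the calibration is good to about 2 mm. A picture is of the moment at which its call begins: read the wrist's pose just before it. get_calibration takes no time and is no camera call; for the wrist camera it gives the pose at the moment of the call.
- r.sign_off(): hands the job in, once; it reports no verdict.
The state is a dict: "clock": time; "q": joint angles; "dq": joint speeds; "effort": joint torques, N m; "eef_pos": TCP position; "eef_rot": TCP orientation; "force": force on the tool from outside, world axes, zero at the start; "ft_torque": the same for the moment, N m; "grip_width": finger opening in m.
Only numpy, scipy, OpenCV 4.12 (cv2) and the standard library are available. Lean on these libraries where they do the work, as an engineer would, in place of code of your own. Each camera call takes 0.05 s, during which the arm holds its last target.

## Working session

There is one attempt and no reset: what is moved stays moved. The work goes in short steps, Python scripts to look and compute and a tool call to move; the robot and the scene stay as the last step left them, time stands still between calls to the robot, and variables do not carry over. Pictures are saved under pics/ and viewed, and the job is handed in when it is done.

Besides the shell and the picture viewer there is one more tool, called after "Call:" as name(argument=value, ...) on one line, values as JSON. step_arm: Moves the arm, as the interface text tells. Scaled input: -1 to 1 covers 30 cm each way for a shift and 45 degrees each way for a turn. Its arguments: {"type":"object","properties":{"series":{"type":"array"},"newtons":{"type":"number"}},"required":["series"]}

```bash
mkdir -p pics; cat > h.py <<'E'
import numpy as np, cv2
from plant import r
def snap(name,fn):
    c=r.get_calibration(name); p,d=r.snapshot(name)
    cv2.imwrite('pics/'+fn+'.png',p[:,:,::-1]); np.savez('pics/'+fn+'.npz',p=p,d=d,K=c['K'],k1=c['k1'],T=c['T'])
    return p,d,c
def load(fn):
    z=np.load('pics/'+fn+'.npz'); return z['p'],z['d'],dict(K=z['K'],k1=float(z['k1']),T=z['T'])
def world(d,c):
    h,w=d.shape; u,v=np.meshgrid(np.arange(w),np.arange(h))
    pts=np.stack([u,v],-1).reshape(-1,1,2).astype(np.float64)
    n=cv2.undistortPoints(pts,np.array(c['K'],float),np.array([c['k1'],0,0,0.])).reshape(h,w,2)
    P=np.stack([n[...,0]*d,-n[...,1]*d,-d],-1)
    W=P@c['T'][:3,:3].T+c['T'][:3,3]; W[d==0]=np.nan
    return W
E
python3 - <<'E'
from h import *
o=r.get_obs()
for k in o: print(k,np.round(o[k],3).tolist())
print(r.hold_point_z)
for n in ['scene','side','wrist']:
    p,d,c=snap(n,n+'0'); print(n,c['K'].tolist() if hasattr(c['K'],'tolist') else c['K'],c['k1'],np.round(c['T'],3).tolist())
E
```

```text
clock 0.0
q [1.187, 0.399, 0.045, 1.538, -0.019, 1.207, -0.051]
dq [-0.0, -0.001, 0.003, 0.0, 0.001, -0.002, 0.001]
effort [0.001, -47.513, 1.365, -25.423, 0.012, 0.009, -0.0]
eef_pos [0.182, -0.623, 0.204]
eef_rot [[0.96, 0.281, -0.001], [0.281, -0.96, 0.002], [-0.0, -0.002, -1.0]]
force [-0.112, -0.638, 0.101]
ft_torque [-0.033, -0.007, 0.047]
grip_width 0.086
0.0187
scene [[370.0382335772865, 0.0, 254.8904626066023], [0.0, 370.0382335772865, 191.7162017116423], [0.0, 0.0, 1.0]] 0.005183277333644007 [[-0.861, -0.426, 0.28, 0.812], [0.509, -0.735, 0.447, 0.532], [0.015, 0.527, 0.85, 1.075], [0.0, 0.0, 0.0, 1.0]]
side [[405.5272054324812, 0.0, 248.75914442149733], [0.0, 405.5272054324812, 191.63425714579557], [0.0, 0.0, 1.0]] -0.016331391892635706 [[-0.687, 0.459, -0.563, -0.125], [-0.726, -0.442, 0.527, 0.625], [-0.007, 0.771, 0.637, 0.828], [0.0, 0.0, 0.0, 1.0]]
wrist [[307.225436212016, 0.0, 262.4384472732236], [0.0, 307.225436212016, 187.47029499801369], [0.0, 0.0, 1.0]] -0.028023039268359903 [[0.282, 0.912, 0.298, 0.26], [-0.959, 0.269, 0.085, -0.599], [-0.003, -0.31, 0.951, 0.373], [0.0, 0.0, 0.0, 1.0]]
```

View pics/scene0.png

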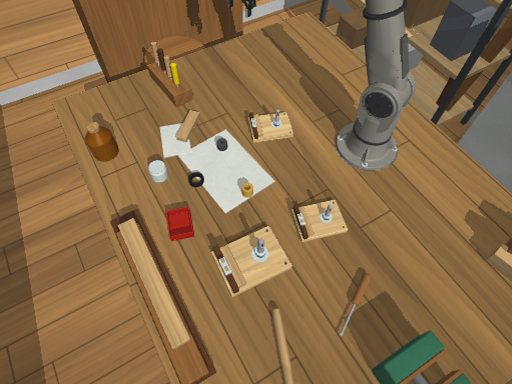

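View pics/side0.png

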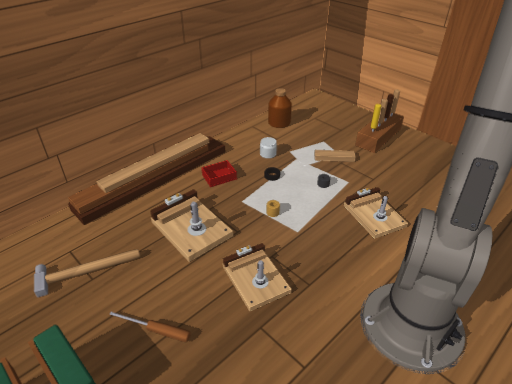

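View pics/wrist0.png

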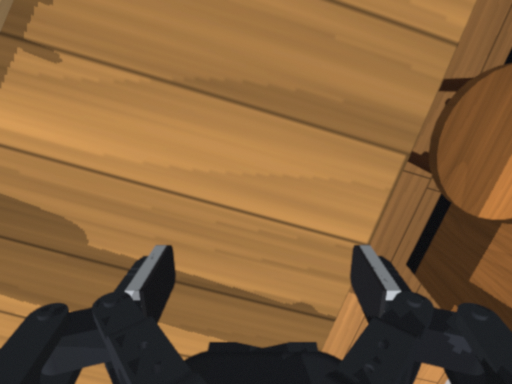

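The brass collar is at scene px (248,189) and side px (273,208). The largest jig is at scene px (252,260) and side px (192,225), with its post tip near scene px (261,240) and side px (195,203). The other two jigs are smaller.

```bash
python3 - <<'E'
from h import *
ims=[]
for fn,boxs in [('scene0',[(225,165,60,45),(205,215,95,85)]),('side0',[(250,190,50,40),(145,180,95,85)])]:
    p,d,c=load(fn); W=world(d,c)
    for (x,y,w,h) in boxs:
        ims.append(cv2.resize(p[y:y+h,x:x+w,::-1],(400,300),interpolation=cv2.INTER_NEAREST))
        S=W[y:y+h,x:x+w].reshape(-1,3); S=S[~np.isnan(S[:,0])]
        print(fn,(x,y))
        for lo,hi in [(-.01,.01),(.015,.03),(.03,.045),(.045,.075),(.08,.11),(.11,.14)]:
            m=(S[:,2]>lo)&(S[:,2]<=hi)
            if m.sum(): print(lo,hi,m.sum(),np.round(S[m].mean(0),4),np.round(np.median(S[m],0),4),np.round(S[m].min(0),3),np.round(S[m].max(0),3))
cv2.imwrite('pics/crops0.png',np.vstack([np.hstack(ims[:2]),np.hstack(ims[2:])]))
E
```

```text
scene0 (225, 165)
-0.01 0.01 2547 [ 0.4487 -0.0503  0.0019] [ 0.4463 -0.0481  0.0019] [ 0.312 -0.181 -0.006] [0.579 0.074 0.01 ]
0.015 0.03 40 [ 0.4898 -0.0378  0.0219] [ 0.4897 -0.0343  0.0219] [ 0.472 -0.057  0.015] [ 0.506 -0.026  0.03 ]
0.03 0.045 89 [ 0.4857 -0.0439  0.0366] [ 0.4856 -0.0446  0.0368] [ 0.466 -0.064  0.03 ] [ 0.505 -0.025  0.041]
scene0 (205, 215)
-0.01 0.01 4722 [0.5813 0.1595 0.0013] [0.5793 0.16   0.0012] [ 0.401 -0.038 -0.007] [0.77  0.346 0.01 ]
0.015 0.03 2350 [0.5803 0.1812 0.0249] [0.5833 0.1856 0.0251] [0.4   0.095 0.015] [0.702 0.255 0.03 ]
0.03 0.045 260 [0.6391 0.1789 0.0411] [0.6574 0.182  0.043 ] [0.402 0.096 0.03 ] [0.695 0.244 0.045]
0.045 0.075 595 [0.6563 0.1732 0.0554] [0.6746 0.1768 0.0548] [0.402 0.093 0.045] [0.694 0.244 0.074]
0.08 0.11 28 [0.5717 0.181  0.097 ] [0.5734 0.182  0.0981] [0.56  0.172 0.081] [0.577 0.187 0.11 ]
0.11 0.14 36 [0.5692 0.1779 0.1201] [0.569  0.1783 0.1207] [0.56  0.168 0.112] [0.576 0.186 0.125]
side0 (250, 190)
-0.01 0.01 1809 [ 0.4893 -0.0568  0.0019] [ 0.4852 -0.0545  0.0018] [ 0.384 -0.18  -0.004] [0.608 0.055 
[... 159 characters left out ...]
 [ 0.4819 -0.039   0.0359] [ 0.464 -0.061  0.03 ] [ 0.503 -0.02   0.041]
side0 (145, 180)
-0.01 0.01 4490 [0.6282 0.1453 0.0014] [0.6212 0.1402 0.0012] [ 0.436 -0.08  -0.005] [0.836 0.345 0.01 ]
0.015 0.03 2159 [0.5784 0.1845 0.0246] [0.5647 0.1913 0.025 ] [ 0.411 -0.025  0.015] [0.848 0.259 0.03 ]
0.03 0.045 514 [0.5822 0.1864 0.039 ] [0.648  0.1876 0.04  ] [0.385 0.099 0.03 ] [0.848 0.248 0.045]
0.045 0.075 631 [0.6469 0.1775 0.0548] [0.6719 0.1802 0.0541] [0.399 0.098 0.045] [0.694 0.248 0.074]
0.08 0.11 61 [0.5628 0.1826 0.0959] [0.5617 0.1844 0.0976] [0.558 0.17  0.08 ] [0.572 0.191 0.11 ]
0.11 0.14 41 [0.5649 0.1821 0.1187] [0.5642 0.1817 0.1193] [0.558 0.173 0.11 ] [0.576 0.19  0.125]
```

View pics/crops0.png

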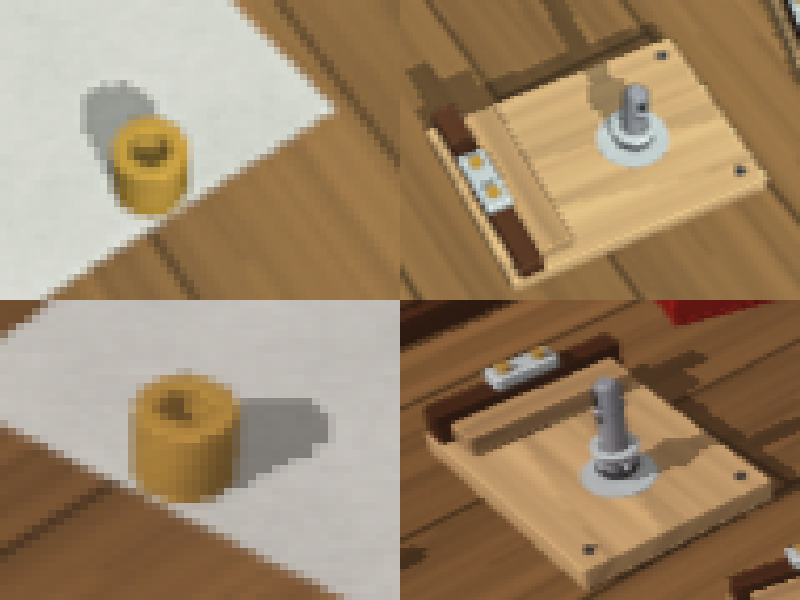

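```bash
cat >> h.py <<'E'
from scipy.spatial.transform import Rotation as Ro
def plan(pos,yaw=None):
    "yaw: direction of tool x in world, deg; tool z down"
    o=r.get_obs(); R=np.array(o['eef_rot']); p=np.array(o['eef_pos'])
    s=R.T@(np.array(pos)-p)
    t=np.zeros(3)
    if yaw is not None:
        a=np.radians(yaw); Rt=np.array([[np.cos(a),np.sin(a),0],[np.sin(a),-np.cos(a),0],[0,0,-1]])
        t=Ro.from_matrix(R.T@Rt).as_rotvec()/np.radians(45)
    print('shift m',np.round(s,4),'norm',np.round(s/.3,4),'turn',np.round(t,4),'F',np.round(o['force'],2),'clk',o['clock'],'pos',np.round(p,4))
E
python3 -c "
from h import *
plan([.485,-.042,.17],0)"
```

```text
shift m [ 0.4537 -0.4728  0.0349] norm [ 1.5123 -1.5761  0.1162] turn [-0.0019  0.0004  0.3627] F [-0.02  0.3  -0.39] clk 0.15 pos [ 0.1825 -0.6233  0.2042]
```

Call:
step_arm(series=[[[0.14,-0.145,0],[0,0,0.08],0],[[0.28,-0.29,0],[0,0,0.16],0],[[0.42,-0.435,0],[0,0,0.24],0],[[0.56,-0.58,0],[0,0,0.3],0],[[0.7,-0.725,0.05],[0,0,0.36],0]])

```text
clock: 0.78
eef_pos: [0.3245, -0.3549, 0.1908]
eef_rot: [[1.0, 0.001, 0.002], [0.001, -1.0, -0.002], [0.002, 0.002, -1.0]]
force: [1.3, -0.3, -0.6]
grip_width: 0.0853
```

```bash
python3 -c "
from h import *
plan([.485,-.042,.17],0)"
```

```text
shift m [ 0.1606 -0.3128  0.0205] norm [ 0.5354 -1.0428  0.0683] turn [ 0.0028 -0.0029  0.0007] F [ 1.28 -0.33 -0.55] clk 0.775 pos [ 0.3245 -0.3549  0.1908]
```

Call:
step_arm(series=[[[0.09,-0.175,0.01],[0,0,0],0],[[0.18,-0.35,0.03],[0,0,0],0],[[0.27,-0.525,0.04],[0,0,0],0],[[0.36,-0.7,0.05],[0,0,0],0],[[0.45,-0.87,0.07],[0,0,0],0]])

```text
clock: 1.4
eef_pos: [0.4582, -0.0931, 0.1691]
eef_rot: [[1.0, 0.002, 0.001], [0.002, -1.0, -0.001], [0.001, 0.001, -1.0]]
force: [1.2, 0.6, 0.0]
grip_width: 0.0856
```

Call:
step_arm(series=[[[0.085,-0.17,0],[0,0,0],0],[[0.085,-0.17,0],[0,0,0],0],[[0.085,-0.17,0],[0,0,0],0]])

```text
clock: 1.78
eef_pos: [0.4824, -0.0442, 0.1686]
eef_rot: [[1.0, 0.002, -0.001], [0.002, -1.0, -0.001], [-0.001, 0.001, -1.0]]
force: [0.6, -1.4, -0.4]
grip_width: 0.0853
```

```bash
python3 - <<'E'
from h import *
plan([.485,-.042,.17],0)
p,d,c=snap('wrist','w1'); W=world(d,c)
m=(W[...,2]>.033)&(W[...,2]<.042)
n,l,s,ce=cv2.connectedComponentsWithStats(m.astype(np.uint8))
for i in range(1,n):
    if s[i][4]>80: 
        q=W[l==i]; print(s[i],np.round(q.mean(0),4),np.round(q.min(0),4),np.round(q.max(0),4))
print(np.nanmedian(W[...,2][np.abs(W[...,2])<.02]))
E
```

```text
shift m [ 0.0026 -0.0022 -0.0014] norm [ 0.0087 -0.0074 -0.0046] turn [0.0008 0.0014 0.0029] F [ 0.56 -1.38 -0.43] clk 1.775 pos [ 0.4824 -0.0442  0.1686]
[ 21  67  25  33 273] [0.5673 0.1703 0.0376] [0.553  0.1649 0.033 ] [0.5819 0.1826 0.042 ]
[242 149  39  38 862] [ 0.4857 -0.0411  0.0358] [ 0.4654 -0.0601  0.0331] [ 0.5045 -0.0213  0.0379]
[  31  220  109   50 1697] [0.3961 0.1531 0.0371] [0.3645 0.095  0.033 ] [0.4251 0.2096 0.042 ]
[409 280  90  34 626] [ 0.3342 -0.2534  0.0387] [ 0.3082 -0.3249  0.033 ] [ 0.3517 -0.2135  0.042 ]
[ 67 295  22  14 183] [0.3241 0.1747 0.0391] [0.3084 0.164  0.033 ] [0.3318 0.1897 0.0417]
0.00039837295788922034
```

View pics/w1.png

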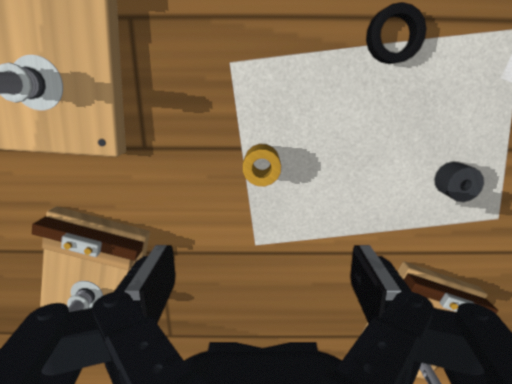

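Call:
step_arm(series=[[[0.01,-0.005,0.15],[0,0,0],0],[[0.01,-0.005,0.3],[0,0,0],0],[[0.01,-0.005,0.45],[0,0,0],0],[[0.01,-0.005,0.52],[0,0,0],0],[[0.01,-0.005,0.545],[0,0,0],0]])

```text
clock: 2.45
eef_pos: [0.4844, -0.044, 0.0042]
eef_rot: [[1.0, -0.001, -0.003], [-0.001, -1.0, -0.001], [-0.003, 0.001, -1.0]]
force: [0.1, 0.2, -0.1]
grip_width: 0.0856
```

```bash
python3 - <<'E'
from h import *
plan([.4855,-.043,.005],0)
p,d,c=snap('wrist','w2'); W=world(d,c)
m=(W[...,2]>.033)&(W[...,2]<.042)
n,l,s,ce=cv2.connectedComponentsWithStats(m.astype(np.uint8))
for i in range(1,n):
    if s[i][4]>150: 
        q=W[l==i]; print(s[i],np.round(q.mean(0),4),np.round(q.min(0),4),np.round(q.max(0),4))
E
```

```text
shift m [ 0.0011 -0.001  -0.0008] norm [ 0.0038 -0.0034 -0.0026] turn [ 0.0008  0.0036 -0.0008] F [ 0.1   0.23 -0.06] clk 2.45 pos [ 0.4844 -0.044   0.0042]
[ 223  216   77   70 3281] [ 0.4863 -0.0412  0.0357] [ 0.4652 -0.0608  0.033 ] [ 0.5048 -0.0219  0.038 ]
```

View pics/w2.png

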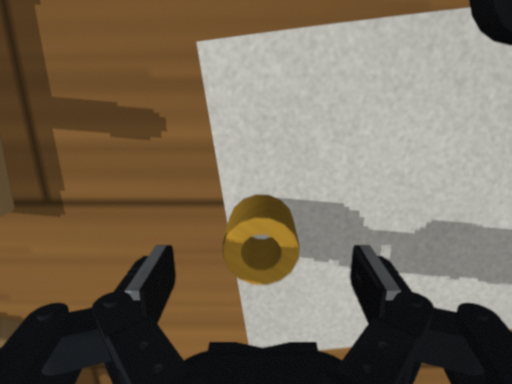

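The collar (bore at px (261,243)) sits centred between the fingers. Closing now.

Call:
step_arm(series=[[[0.003,0,0],[0,0,0],0.4],[[0.003,0,0],[0,0,0],0.6],[[0.003,0,0],[0,0,0],1],[[0.003,0,0],[0,0,0],1],[[0.003,0,0],[0,0,0],1]], newtons=60)

```text
clock: 3.12
eef_pos: [0.4878, -0.0426, 0.0073]
eef_rot: [[1.0, 0.002, 0.002], [0.002, -1.0, -0.001], [0.002, 0.001, -1.0]]
force: [-2.5, 0.1, 9.3]
grip_width: 0.034
```

Call:
step_arm(series=[[[0,0,0],[0,0,0],1],[[0,0,0],[0,0,0],1],[[0,0,-0.05],[0,0,0],1],[[0,0,-0.1],[0,0,0],1]])

```text
clock: 3.62
eef_pos: [0.4867, -0.0422, 0.0364]
eef_rot: [[1.0, 0.002, 0.0], [0.002, -1.0, -0.0], [0.0, 0.0, -1.0]]
force: [0.2, -0.3, -2.2]
grip_width: 0.0334
```

```bash
python3 - <<'E'
from h import *
plan([.4855,-.043,.205],0)
p,d,c=snap('wrist','w3'); 
E
```

```text
shift m [-0.0012  0.0008 -0.1686] norm [-0.0039  0.0028 -0.562 ] turn [ 0.     -0.      0.0029] F [ 0.23 -0.35 -2.16] clk 3.625 pos [ 0.4867 -0.0422  0.0364]
```

View pics/w3.png

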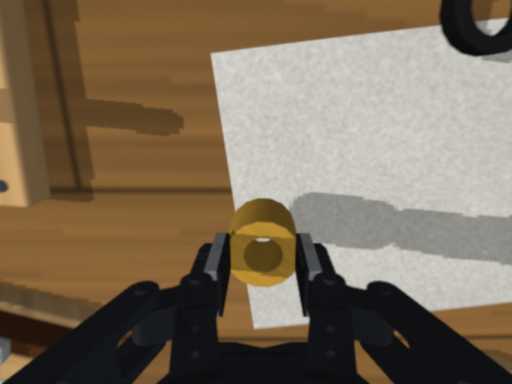

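```bash
python3 - <<'E'
from h import *
p,d,c=load('w3'); W=world(d,c)
hsv=cv2.cvtColor(p,cv2.COLOR_RGB2HSV)
sub=np.zeros(d.shape,bool); sub[185:300,210:320]=1
br=sub&(hsv[...,0]>17)&(hsv[...,0]<30)&(hsv[...,1]>180)
z=W[...,2]
print(np.round(np.nanpercentile(z[br],[1,5,25,50,75,95,99]),4))
for lo in np.arange(.03,.09,.004):
    m=br&(z>lo)&(z<=lo+.004)
    if m.sum()>5: print(round(lo,3),m.sum(),np.round(np.nanmean(W[m],0),4),np.round(np.nanmin(W[m],0),4),np.round(np.nanmax(W[m],0),4))
for nm in ['scene','side']:
    p,d,c=snap(nm,nm+'3')
    T=np.linalg.inv(c['T']); q=T@np.array([.487,-.042,.05,1]); u=c['K'][0][0]*q[0]/-q[2]+c['K'][0][2]; v=c['K'][1][1]*-q[1]/-q[2]+c['K'][1][2]
    u,v=int(u),int(v); cv2.imwrite('pics/%s3c.png'%nm,cv2.resize(p[v-40:v+40,u-50:u+50,::-1],(800,640)[:2] if 0 else (700,560),interpolation=cv2.INTER_CUBIC))
cv2.imwrite('pics/w3c.png',cv2.resize(load('w3')[0][180:330,170:360,::-1],(760,600),interpolation=cv2.INTER_CUBIC))
E
```

```text
[0.0351 0.0392 0.0536 0.064  0.0648 0.0655 0.0659]
0.03 18 [ 0.4763 -0.0399  0.0331] [ 0.4735 -0.0462  0.0318] [ 0.5033 -0.0343  0.0339]
0.034 147 [ 0.4902 -0.0396  0.0363] [ 0.4733 -0.0553  0.0342] [ 0.5041 -0.0245  0.038 ]
0.038 203 [ 0.4907 -0.0388  0.04  ] [ 0.4736 -0.0557  0.038 ] [ 0.5039 -0.0222  0.042 ]
0.042 209 [ 0.4913 -0.0389  0.0439] [ 0.4735 -0.056   0.042 ] [ 0.5038 -0.022   0.046 ]
0.046 247 [ 0.4903 -0.0393  0.048 ] [ 0.4736 -0.0561  0.046 ] [ 0.5039 -0.0225  0.05  ]
0.05 271 [ 0.4904 -0.0397  0.052 ] [ 0.4731 -0.0566  0.05  ] [ 0.504  -0.0222  0.054 ]
0.054 287 [ 0.4899 -0.0391  0.056 ] [ 0.4734 -0.0567  0.054 ] [ 0.5036 -0.0226  0.058 ]
0.058 315 [ 0.49 -0.04  0.06] [ 0.473  -0.0567  0.058 ] [ 0.5038 -0.0233  0.062 ]
0.062 2573 [ 0.486  -0.0401  0.0646] [ 0.4659 -0.057   0.062 ] [ 0.5038 -0.0235  0.066 ]
0.066 28 [ 0.4865 -0.0377  0.0663] [ 0.4683 -0.0571  0.066 ] [ 0.4993 -0.0252  0.0673]
```

View pics/side3c.png

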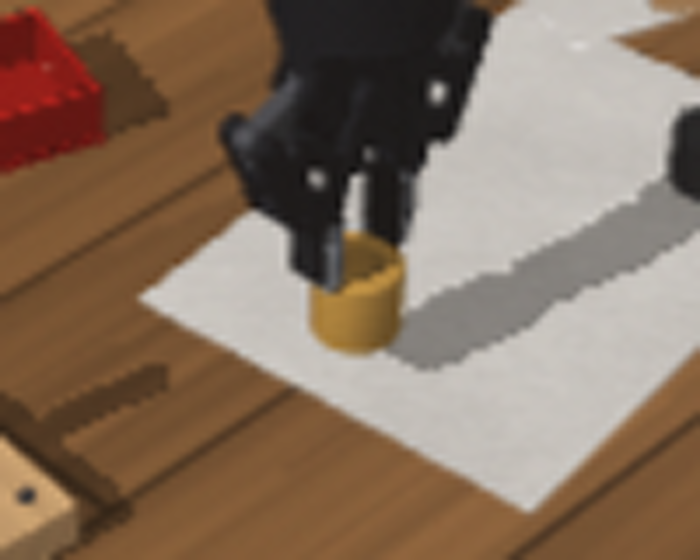

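View pics/w3c.png

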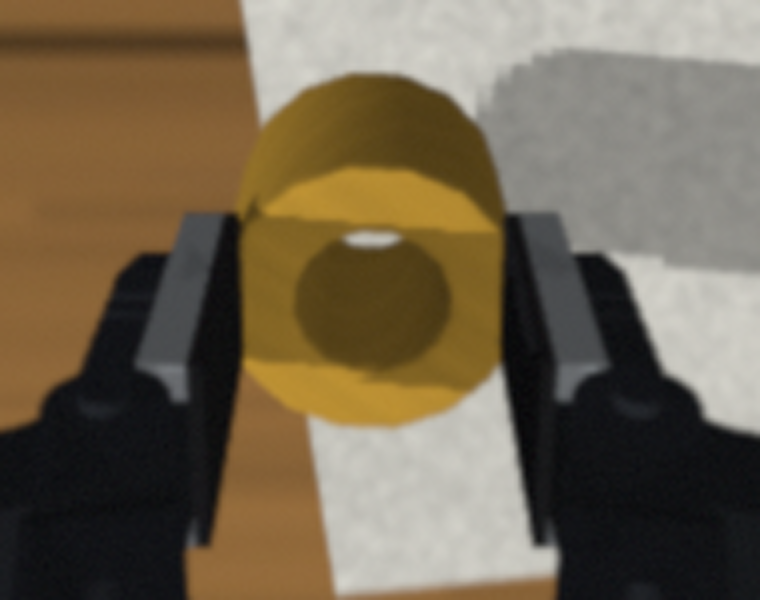

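Call:
step_arm(series=[[[0,0,-0.2],[0,0,0],1],[[0.0,-0.05,-0.38],[0,0,0],1],[[0.04,-0.2,-0.48],[0,0,0],1],[[0.08,-0.36,-0.48],[0,0,0],1],[[0.1,-0.52,-0.48],[0,0,0],1]])

```text
clock: 4.4
eef_pos: [0.5174, 0.1152, 0.1802]
eef_rot: [[1.0, 0.001, 0.002], [0.001, -1.0, 0.0], [0.002, -0.0, -1.0]]
force: [0.4, -0.2, -0.1]
grip_width: -0.0004
```

Call:
step_arm(series=[[[0.01,-0.17,0],[0,0,0],1],[[0.01,-0.22,0],[0,0,0],1],[[0.01,-0.22,0],[0,0,0],1],[[0.01,-0.22,0],[0,0,0],1]])

```text
clock: 4.9
eef_pos: [0.5196, 0.1774, 0.1791]
eef_rot: [[1.0, -0.001, -0.0], [-0.001, -1.0, -0.002], [-0.0, 0.002, -1.0]]
force: [-0.3, -0.4, 0.0]
grip_width: 0.0003
```

```bash
python3 - <<'E'
from h import *
plan([.52,.18,.18],0)
p,d,c=snap('wrist','w4'); snap('scene','scene4');snap('side','side4'); plan([.52,.18,.18],0)
E
```

```text
shift m [ 0.0004 -0.0026 -0.0009] norm [ 0.0014 -0.0086 -0.0029] turn [ 0.0023  0.0006 -0.0008] F [-0.27 -0.44  0.01] clk 4.9 pos [0.5196 0.1774 0.1791]
shift m [ 0.0003 -0.0022 -0.0006] norm [ 0.0011 -0.0073 -0.002 ] turn [ 0.0014 -0.0001 -0.0011] F [ 0.15 -0.57  0.05] clk 5.05 pos [0.5197 0.1778 0.1794]
```

View pics/w4.png

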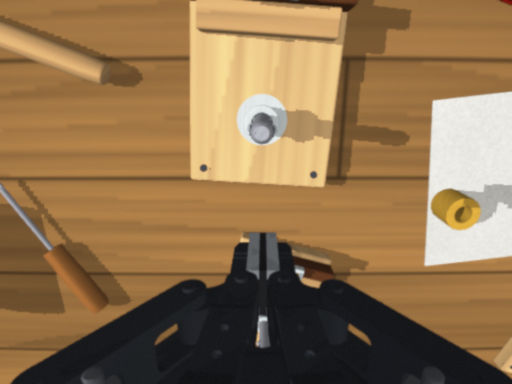

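The collar slipped out on the way. It now stands at about wrist px (458,210). I'll work out why before I regrip.

```bash
python3 - <<'E'
from h import *
for fn,tcp,cols in [('w2',.0042,[(120,180),(345,400)]),('w3',.0364,[(205,235),(290,330)]),('w4',.179,[(245,262),(262,280)])]:
    p,d,c=load(fn); W=world(d,c)
    print(fn)
    for a,b in cols:
        for row in range(228,330,8):
            m=np.zeros(d.shape,bool); m[row,a:b]=1
            hsv=p.astype(int); gray=(hsv.max(2)-hsv.min(2)<30)
            m&=gray&(W[...,2]>tcp-.005)
            if m.sum()>2: 
                q=W[m]; print(row,m.sum(),'z-tcp',np.round(np.percentile(q[:,2]-tcp,[0,50,100]),4),'x',np.round(np.median(q[:,0]),4),'y',np.round(q[:,1].min(),4),np.round(q[:,1].max(),4))
for nm in ['side4','scene4']:
    p,d,c=load(nm); W=world(d,c)
    hsv=cv2.cvtColor(p,cv2.COLOR_RGB2HSV)
    br=(hsv[...,0]>17)&(hsv[...,0]<30)&(hsv[...,1]>150)&(np.abs(W[...,0]-.48)<.12)&(np.abs(W[...,1])<.1)&(W[...,2]>.012)
    q=W[br]; print(nm,len(q),np.round(q.min(0),3),np.round(q.max(0),3))
    t=q[q[:,2]>q[:,2].max()-.006]; print(np.round(t.mean(0),4))
E
```

```text
w2
252 22 z-tcp [0.0402 0.0494 0.0504] x 0.4959 y 0.0007 0.0073
260 36 z-tcp [0.0403 0.0527 0.0571] x 0.4939 y 0.0006 0.0136
268 44 z-tcp [0.0395 0.0573 0.0643] x 0.4928 y 0.0003 0.014
276 50 z-tcp [0.0413 0.063  0.0692] x 0.4927 y 0.0004 0.0139
284 54 z-tcp [0.0447 0.0681 0.0746] x 0.4926 y -0.0001 0.0136
292 50 z-tcp [0.0493 0.0752 0.0797] x 0.4943 y 0.0001 0.0076
300 47 z-tcp [0.0568 0.0761 0.0839] x 0.4915 y 0.0002 0.0059
308 44 z-tcp [0.0607 0.0772 0.0879] x 0.4889 y -0.0016 0.0044
316 40 z-tcp [0.0662 0.0904 0.0962] x 0.4968 y -0.0097 0.0026
324 37 z-tcp [0.0941 0.0993 0.1007] x 0.5018 y -0.0127 0.0011
228 55 z-tcp [-0.0047 -0.0031 -0.0012] x 0.4823 y -0.1266 -0.093
236 55 z-tcp [-0.0045 -0.003  -0.0015] x 0.4768 y -0.127 -0.0935
244 55 z-tcp [-0.004  -0.0032 -0.0018] x 0.4711 y -0.1279 -0.094
252 55 z-tcp [-0.0045 -0.003   0.0504] x 0.4656 y -0.1286 -0.0849
260 55 z-tcp [-0.0041  0.0492  0.058 ] x 0.4918 y -0.13 -0.0843
268 55 z-tcp [-0.0039  0.056   0.0635] x 0.4921 y -0.1308 -0.0844
276 55 z-tcp [-0.0045  0.0624  0.0689] x 0.4924 y -0.0995 -0.0843
284 55 z-tcp [-0.0043  0.06
[... 2787 characters left out ...]
[0.0496 0.0564 0.0574] x 0.5313 y 0.1721 0.1796
268 18 z-tcp [0.0611 0.0623 0.0636] x 0.5312 y 0.1728 0.1796
276 18 z-tcp [0.0632 0.0688 0.0718] x 0.5319 y 0.1733 0.1796
284 18 z-tcp [0.0633 0.0735 0.0759] x 0.5317 y 0.1734 0.1796
292 18 z-tcp [0.0638 0.0781 0.0797] x 0.5316 y 0.1737 0.1796
300 18 z-tcp [0.0637 0.0802 0.0836] x 0.5299 y 0.1738 0.1796
308 18 z-tcp [0.0632 0.0742 0.0941] x 0.5216 y 0.1745 0.1796
316 13 z-tcp [0.0724 0.0877 0.0969] x 0.5296 y 0.1746 0.1777
324 12 z-tcp [0.0737 0.0827 0.0999] x 0.5218 y 0.1748 0.1773
side4 142 [ 0.445 -0.064  0.012] [ 0.481 -0.022  0.039]
[ 0.4613 -0.0431  0.0366]
scene4 111 [ 0.448 -0.063  0.013] [ 0.485 -0.028  0.042]
[ 0.4665 -0.0452  0.0382]
```

View pics/side4.png

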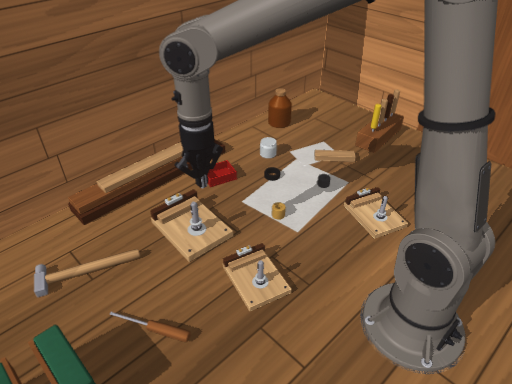

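```bash
python3 - <<'E'
from h import *
for nm in ['side4','scene4']:
    p,d,c=load(nm); W=world(d,c)
    m=(np.abs(W[...,0]-.52)<.04)&(np.abs(W[...,1]-.178)<.04)&(W[...,2]>.15)&(W[...,2]<.27)
    q=W[m]; print(nm,m.sum(),np.round(np.sort(q[:,2])[:12],4)); i=np.argsort(q[:,2])[:6]; print(np.round(q[i],4))
E
python3 - <<'E'
import cv2
a=cv2.imread('pics/side4.png')[140:220,150:250]
cv2.imwrite('pics/side4c.png',cv2.resize(a,(750,600),interpolation=cv2.INTER_NEAREST))
E
```

```text
side4 320 [0.2067 0.207  0.2089 0.2095 0.2097 0.2116 0.2116 0.2126 0.2127 0.213
 0.214  0.2142]
[[0.5196 0.1849 0.2067]
 [0.5125 0.1781 0.207 ]
 [0.5109 0.1854 0.2089]
 [0.515  0.1851 0.2095]
 [0.5114 0.1818 0.2097]
 [0.5105 0.173  0.2116]]
scene4 113 [0.2101 0.2127 0.2133 0.2144 0.2154 0.2165 0.2176 0.2176 0.2178 0.2183
 0.2185 0.2197]
[[0.5261 0.1825 0.2101]
 [0.5313 0.1708 0.2127]
 [0.5308 0.1749 0.2133]
 [0.5298 0.183  0.2144]
 [0.5308 0.1796 0.2154]
 [0.5266 0.1827 0.2165]]
```

View pics/side4c.png

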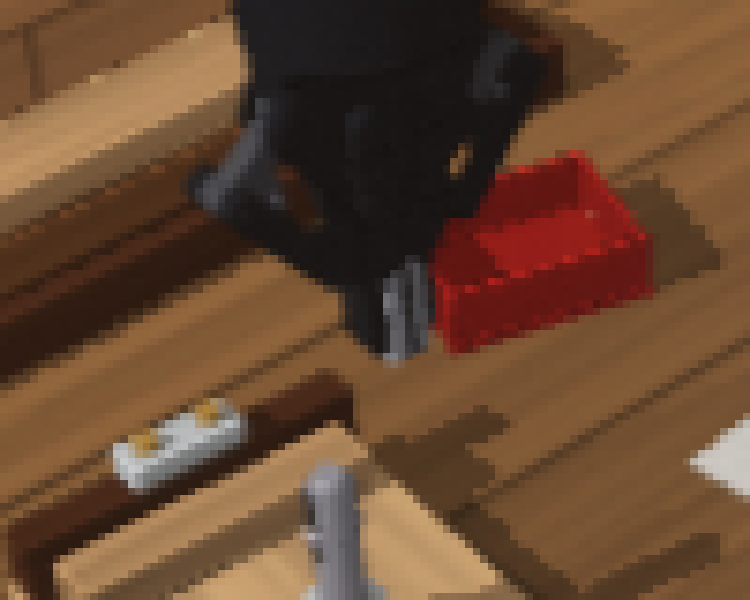

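```bash
python3 - <<'E'
from h import *
p,d,c=load('w4'); W=world(d,c)
m=(np.abs(W[...,0]-.567)<.03)&(np.abs(W[...,1]-.18)<.03)
for lo,hi in [(.119,.126),(.112,.119),(.1,.112),(.09,.1),(.08,.09),(.07,.08),(.06,.07),(.05,.06),(.045,.05)]:
    k=m&(W[...,2]>lo)&(W[...,2]<=hi); q=W[k]
    if len(q): 
        (cx,cy),rad=cv2.minEnclosingCircle(q[:,:2].astype(np.float32)*1000)
        print(lo,len(q),np.round(q.mean(0),4),np.round(q.min(0),4),np.round(q.max(0),4),'circ',round(cx,1),round(cy,1),round(rad,1))
cv2.imwrite('pics/w4c.png',cv2.resize(p[80:160,220:310,::-1],(720,640)[:2],interpolation=cv2.INTER_NEAREST)[:600])
plan([.465,-.045,.08],0)
E
```

```text
0.119 314 [0.5684 0.1799 0.1213] [0.561 0.173 0.119] [0.5765 0.1878 0.1238] circ 568.5 180.0 8.1
0.112 151 [0.5699 0.1804 0.1175] [0.5599 0.1707 0.1123] [0.5771 0.1895 0.119 ] circ 568.1 180.1 9.7
0.1 38 [0.5744 0.1805 0.106 ] [0.5683 0.1693 0.1002] [0.5772 0.1909 0.1118] circ 568.7 180.1 10.8
0.09 63 [0.5715 0.1803 0.0973] [0.5647 0.1684 0.0905] [0.5771 0.1919 0.1   ] circ 568.0 180.2 11.7
0.08 18 [0.5757 0.1792 0.0856] [0.5722 0.1721 0.0808] [0.5772 0.1864 0.0899] circ 573.2 179.2 7.2
0.07 16 [0.5757 0.1808 0.0763] [0.5731 0.1728 0.0714] [0.5772 0.1875 0.0792] circ 573.2 180.1 7.3
0.06 17 [0.5757 0.1798 0.0653] [0.5728 0.1725 0.0607] [0.5772 0.1869 0.0696] circ 573.3 179.7 7.2
0.05 430 [0.575 0.18  0.057] [0.5559 0.1638 0.0501] [0.5846 0.1967 0.0597] circ 568.5 180.3 16.8
0.045 4 [0.5753 0.1826 0.0472] [0.571  0.1778 0.0465] [0.5768 0.1884 0.0488] circ 573.8 183.1 6.0
shift m [-0.0545  0.2228  0.0997] norm [-0.1816  0.7425  0.3322] turn [ 0.0014 -0.0001 -0.0011] F [ 0.15 -0.57  0.05] clk 5.05 pos [0.5197 0.1778 0.1794]
```

View pics/w4c.png

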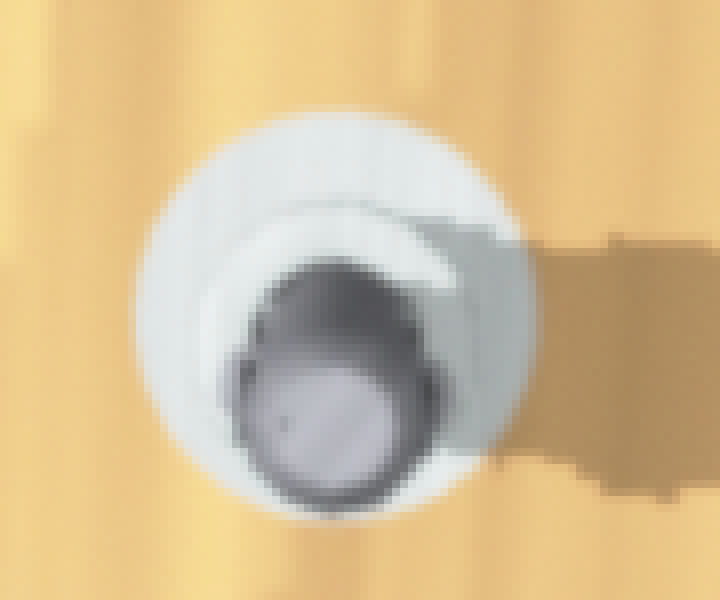

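Call:
step_arm(series=[[[-0.03,0.13,0],[0,0,0],0],[[-0.06,0.28,0],[0,0,0],0],[[-0.1,0.43,0.03],[0,0,0],0],[[-0.14,0.58,0.15],[0,0,0],0],[[-0.18,0.72,0.3],[0,0,0],0]])

```text
clock: 5.68
eef_pos: [0.4665, -0.039, 0.0899]
eef_rot: [[1.0, -0.0, 0.004], [-0.0, -1.0, -0.001], [0.004, 0.001, -1.0]]
force: [1.6, -0.2, -0.8]
grip_width: 0.0853
```

Call:
step_arm(series=[[[0,0.015,0],[0,0,0],0],[[0,0.015,0],[0,0,0],0],[[0,0.015,0],[0,0,0],0]])

```text
clock: 6.05
eef_pos: [0.4675, -0.0394, 0.091]
eef_rot: [[1.0, 0.004, 0.003], [0.004, -1.0, 0.0], [0.003, -0.0, -1.0]]
force: [-0.1, -0.5, 0.6]
grip_width: 0.0851
```

```bash
cat >> h.py <<'E'
def brass(p,W,zlo,zhi):
    hsv=cv2.cvtColor(p,cv2.COLOR_RGB2HSV)
    m=(hsv[...,0]>17)&(hsv[...,0]<30)&(hsv[...,1]>150)&(W[...,2]>zlo)&(W[...,2]<zhi)
    n,l,s,ce=cv2.connectedComponentsWithStats(m.astype(np.uint8))
    i=1+np.argmax(s[1:,4]); q=W[l==i]
    (cx,cy),rad=cv2.minEnclosingCircle(q[:,:2].astype(np.float32)*1000)
    print('brass',s[i],np.round(q.mean(0),4),np.round(q.min(0),4),np.round(q.max(0),4),'circ',round(cx,1),round(cy,1),round(rad,1))
    A=np.c_[q[:,:2],np.ones(len(q))]; print(' tilt dz/dx,dz/dy',np.round(np.linalg.lstsq(A,q[:,2],rcond=None)[0][:2],3))
E
python3 - <<'E'
from h import *
plan([.465,-.045,-.026],0)
p,d,c=snap('wrist','w5'); W=world(d,c); brass(p,W,.032,.04)
E
```

```text
shift m [-0.0029  0.0056  0.117 ] norm [-0.0097  0.0186  0.3898] turn [-0.0003 -0.004   0.0049] F [-0.1  -0.54  0.64] clk 6.05 pos [ 0.4675 -0.0394  0.091 ]
brass [ 247  173   50   48 1378] [ 0.4678 -0.0448  0.0357] [ 0.4478 -0.0636  0.0321] [ 0.486  -0.0253  0.0383] circ 467.4 -44.6 19.7
 tilt dz/dx,dz/dy [-0.008 -0.001]
```

View pics/w5.png

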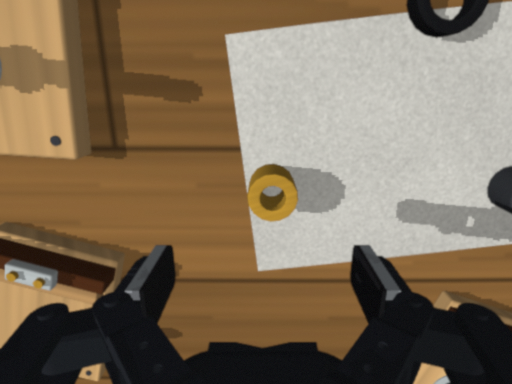

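Call:
step_arm(series=[[[0,0.024,0.05],[0,0,0],0],[[-0.002,0.024,0.13],[0,0,0],0],[[-0.002,0.024,0.21],[0,0,0],0],[[-0.002,0.024,0.26],[0,0,0],0],[[-0.002,0.024,0.3],[0,0,0],0]])

```text
clock: 6.72
eef_pos: [0.4652, -0.0478, -0.0013]
eef_rot: [[1.0, 0.002, -0.0], [0.002, -1.0, 0.0], [-0.0, -0.0, -1.0]]
force: [-0.2, -0.4, 0.8]
grip_width: 0.0856
```

```bash
python3 - <<'E'
from h import *
plan([.4668,-.0467,-.026],0)
p,d,c=snap('wrist','w6'); W=world(d,c); brass(p,W,.032,.04)
plan([.4668,-.0467,-.026],0)
# tips
g=(p.astype(int).max(2)-p.astype(int).min(2)<30)&(W[...,2]>.02)
for s in [(100,180),(345,430)]:
    q=W[:, s[0]:s[1]][g[:, s[0]:s[1]]]; print(np.round(np.sort(q[:,2])[:400:60],4), np.round(q[:,1].min(),4),np.round(q[:,1].max(),4))
E
```

```text
shift m [ 0.0016 -0.0011  0.0247] norm [ 0.0054 -0.0036  0.0824] turn [-0.      0.0005  0.0031] F [-0.23 -0.45  0.76] clk 6.725 pos [ 0.4652 -0.0478 -0.0013]
brass [ 221  218   79   71 3286] [ 0.469  -0.0449  0.0356] [ 0.4489 -0.0639  0.032 ] [ 0.4865 -0.0254  0.0379] circ 467.3 -44.8 19.7
 tilt dz/dx,dz/dy [-0.009 -0.   ]
shift m [ 0.0026 -0.001   0.0237] norm [ 0.0088 -0.0034  0.079 ] turn [-0.0004  0.0031  0.003 ] F [-0.24 -0.1  -1.44] clk 6.775 pos [ 0.4642 -0.0477 -0.0023]
[0.0387 0.0415 0.0431 0.0445 0.0456 0.0469 0.0478] -0.0279 0.0103
[0.0377 0.0409 0.0427 0.0441 0.0455 0.0467 0.0477] -0.1028 -0.064
```

View pics/w6.png

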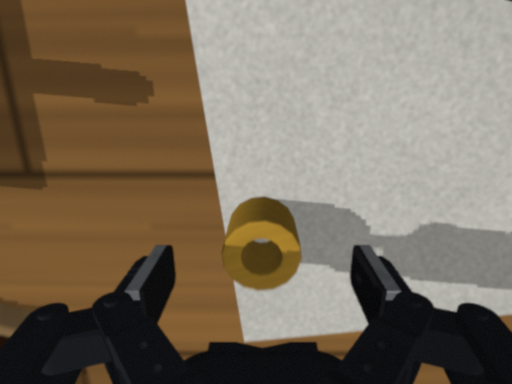

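The open fingertips are at z≈38 mm, about 40 mm above the reported TCP, so the first grip only caught the collar's rim. I'm going 26 mm lower before closing.

Call:
step_arm(series=[[[0.006,-0.003,0.03],[0,0,0],0],[[0.006,-0.003,0.06],[0,0,0],0],[[0.006,-0.003,0.085],[0,0,0],0],[[0.006,-0.003,0.085],[0,0,0],0.3],[[0.006,-0.003,0.085],[0,0,0],0.4]])

```text
clock: 7.4
eef_pos: [0.4672, -0.047, -0.0257]
eef_rot: [[1.0, 0.002, 0.0], [0.002, -1.0, -0.0], [0.0, 0.0, -1.0]]
force: [0.1, -0.5, 0.2]
grip_width: 0.0525
```

```bash
python3 - <<'E'
from h import *
plan([.4668,-.0467,-.026],0)
p,d,c=snap('wrist','w7'); W=world(d,c); brass(p,W,.032,.04)
g=(p.astype(int).max(2)-p.astype(int).min(2)<30)&(W[...,2]>.008)
print(np.round(np.sort(W[220:300,140:225][g[220:300,140:225]][:,2])[:100:20],4))
E
```

```text
shift m [-0.0004 -0.0003  0.0003] norm [-0.0015 -0.001   0.0009] turn [ 0.0002 -0.0005  0.0026] F [ 0.05 -0.45  0.21] clk 7.4 pos [ 0.4672 -0.047  -0.0257]
brass [ 216  247   93   83 4722] [ 0.4686 -0.045   0.0356] [ 0.4467 -0.0642  0.032 ] [ 0.4866 -0.0255  0.0377] circ 466.7 -45.5 20.1
 tilt dz/dx,dz/dy [-0.009 -0.   ]
[0.0081 0.0091 0.01   0.0105 0.0112]
```

View pics/w7.png

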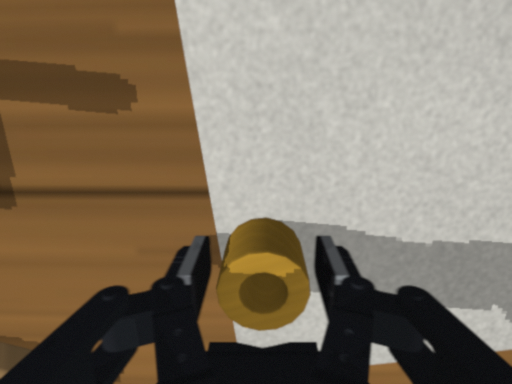

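Call:
step_arm(series=[[[0,0,0],[0,0,0],0.55],[[0,0,0],[0,0,0],0.7],[[0,0,0],[0,0,0],1],[[0,0,0],[0,0,0],1],[[0,0,0],[0,0,0],1]], newtons=60)

```text
clock: 8.07
eef_pos: [0.4675, -0.047, -0.0253]
eef_rot: [[1.0, 0.002, 0.001], [0.002, -1.0, -0.0], [0.001, 0.0, -1.0]]
force: [-1.5, -0.8, 6.6]
grip_width: 0.0383
```

Call:
step_arm(series=[[[0,0,-0.02],[0,0,0],1],[[0,0,-0.06],[0,0,0],1],[[0,0,-0.12],[0,0,0],1],[[0,0,-0.18],[0,0,0],1],[[0,0,-0.22],[0,0,0],1]])

```text
clock: 8.7
eef_pos: [0.4674, -0.047, 0.0413]
eef_rot: [[1.0, 0.002, 0.001], [0.002, -1.0, -0.0], [0.001, 0.0, -1.0]]
force: [1.1, -0.4, -1.8]
grip_width: 0.0382
```

```bash
python3 - <<'E'
from h import *
plan([.4668,-.0467,-.026],0)
p,d,c=snap('wrist','w8'); W=world(d,c); brass(p,W,.085,.12)
plan([.4668,-.0467,-.026],0)
E
```

```text
shift m [-0.0006 -0.0003  0.0673] norm [-0.0021 -0.0011  0.2244] turn [ 0.0004 -0.0015  0.0027] F [ 1.06 -0.39 -1.75] clk 8.7 pos [ 0.4674 -0.047   0.0413]
brass [ 216  231   94   99 6858] [ 0.4694 -0.0452  0.0993] [ 0.4465 -0.0644  0.085 ] [ 0.4865 -0.0258  0.1045] circ 465.7 -45.4 21.0
 tilt dz/dx,dz/dy [-0.068  0.004]
shift m [-0.0017 -0.0004  0.0684] norm [-0.0058 -0.0014  0.228 ] turn [ 0.0008 -0.0041  0.0026] F [-0.02  0.52 -1.44] clk 8.75 pos [ 0.4683 -0.0471  0.0424]
```

View pics/w8.png

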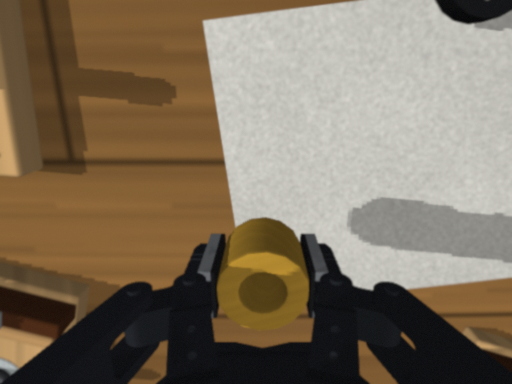

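```bash
python3 - <<'E'
from h import *
p,d,c=load('w8'); W=world(d,c); brass(p,W,.1005,.108)
q=W[...,2][260:330,215:312]; print(np.histogram(q[(q>.095)&(q<.11)],15))
p,d,c=load('w4'); W=world(d,c)
m=(np.hypot(W[...,0]-.5683,W[...,1]-.18)<.0175)&(np.hypot(W[...,0]-.5683,W[...,1]-.18)>.0115)&(W[...,2]>.045)
print('follower',np.nanmedian(W[...,2][m]),np.histogram(W[...,2][m],12))
m=(np.hypot(W[...,0]-.5683,W[...,1]-.18)<.005); print('tip',np.nanmedian(W[...,2][m]))
E
```

```text
brass [ 216  249   94   81 4520] [ 0.4679 -0.0451  0.1024] [ 0.4465 -0.0644  0.1005] [ 0.4864 -0.0258  0.1045] circ 466.3 -45.2 20.2
 tilt dz/dx,dz/dy [-0.  0.]
(array([  79,   73,   83,   77,   91,   91,  138,  370, 1601, 1778,  341,
         47,   31,   84,   27]), array([0.09501409, 0.09584263, 0.09667116, 0.09749969, 0.09832823,
       0.09915676, 0.0999853 , 0.10081383, 0.10164237, 0.1024709 ,
       0.10329944, 0.10412797, 0.1049565 , 0.10578504, 0.10661357,
       0.10744211]))
follower 0.05722207379082905 (array([302,  42,   0,   0,   0,   0,   0,   0,   0,   0,   0,   6]), array([0.05443718, 0.05812192, 0.06180667, 0.06549141, 0.06917615,
       0.0728609 , 0.07654564, 0.08023038, 0.08391513, 0.08759987,
       0.09128461, 0.09496935, 0.0986541 ]))
tip 0.1220404987707117
```

Call:
step_arm(series=[[[0,0,-0.06],[0,0,0],1],[[0,0,-0.14],[0,0,0],1],[[0,0,-0.22],[0,0,0],1],[[0,-0.03,-0.28],[0,0,0],1],[[0,-0.1,-0.28],[0,0,0],1]])

```text
clock: 9.38
eef_pos: [0.468, -0.0177, 0.1254]
eef_rot: [[1.0, -0.0, 0.003], [-0.0, -1.0, -0.001], [0.003, 0.001, -1.0]]
force: [0.7, 0.1, -1.7]
grip_width: 0.0381
```

Call:
step_arm(series=[[[0.03,-0.12,0],[0,0,0],1],[[0.06,-0.25,0],[0,0,0],1],[[0.1,-0.38,0],[0,0,0],1],[[0.14,-0.51,0],[0,0,0],1],[[0.16,-0.6,0],[0,0,0],1]])

```text
clock: 10.0
eef_pos: [0.5145, 0.1653, 0.1238]
eef_rot: [[1.0, 0.004, -0.001], [0.004, -1.0, 0.001], [-0.001, -0.001, -1.0]]
force: [1.2, -0.0, -2.0]
grip_width: 0.0383
```

Call:
step_arm(series=[[[0,-0.03,0.0],[0,0,0],1],[[0,-0.05,0.01],[0,0,0],1],[[0,-0.05,0.01],[0,0,0],1],[[0,-0.05,0.01],[0,0,0],1]])

```text
clock: 10.5
eef_pos: [0.5145, 0.1767, 0.121]
eef_rot: [[1.0, 0.0, -0.0], [0.0, -1.0, -0.001], [-0.0, 0.001, -1.0]]
force: [0.9, -1.2, -2.3]
grip_width: 0.038
```

```bash
cat >> h.py <<'E'
def post(W,x0=.568,y0=.180):
    m=(np.abs(W[...,0]-x0)<.02)&(np.abs(W[...,1]-y0)<.02)
    for lo,hi in [(.119,.126),(.112,.119)]:
        q=W[m&(W[...,2]>lo)&(W[...,2]<=hi)]
        if len(q):
            (cx,cy),rad=cv2.minEnclosingCircle(q[:,:2].astype(np.float32)*1000); print('post',lo,len(q),np.round(q.mean(0),4),'circ',round(cx,1),round(cy,1),round(rad,1))
E
python3 - <<'E'
from h import *
plan([.5193,.1783,.125],0)
p,d,c=snap('wrist','w9'); W=world(d,c); 
o=r.get_obs(); zt=o['eef_pos'][2]+.061; brass(p,W,zt-.002,zt+.005); post(W)
plan([.5193,.1783,.125],0)
E
```

```text
shift m [ 0.0048 -0.0016 -0.004 ] norm [ 0.0159 -0.0054 -0.0135] turn [0.0015 0.0004 0.0005] F [ 0.93 -1.18 -2.32] clk 10.5 pos [0.5145 0.1767 0.121 ]
brass [ 216  248   94   82 4459] [0.5153 0.1786 0.182 ] [0.4937 0.1593 0.18  ] [0.5336 0.1979 0.1839] circ 513.6 178.6 20.2
 tilt dz/dx,dz/dy [-0.002  0.   ]
post 0.119 555 [0.5685 0.1799 0.1214] circ 568.5 179.7 8.1
post 0.112 267 [0.5698 0.1803 0.1173] circ 568.2 180.1 9.6
shift m [ 0.0047 -0.0015 -0.004 ] norm [ 0.0155 -0.0049 -0.0132] turn [0.0012 0.0001 0.0006] F [ 0.73 -0.07 -1.93] clk 10.55 pos [0.5146 0.1768 0.121 ]
```

View pics/w9.png

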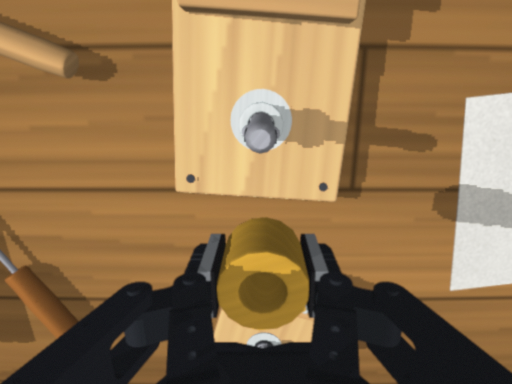

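Call:
step_arm(series=[[[0.05,-0.002,0],[0,0,0],1],[[0.12,-0.0045,0],[0,0,0],1],[[0.182,-0.0045,0],[0,0,0],1],[[0.182,-0.0045,0.03],[0,0,0],1],[[0.182,-0.0045,0.05],[0,0,0],1]])

```text
clock: 11.18
eef_pos: [0.5683, 0.1793, 0.1049]
eef_rot: [[1.0, 0.002, -0.002], [0.002, -1.0, -0.001], [-0.002, 0.001, -1.0]]
force: [0.1, -0.4, -2.7]
grip_width: 0.0377
```

```bash
python3 - <<'E'
from h import *
plan([.569,.178,.1],0)
p,d,c=snap('wrist','w10'); W=world(d,c); 
o=r.get_obs(); zt=o['eef_pos'][2]+.061; brass(p,W,zt-.002,zt+.005); post(W)
for n in ['scene','side']:
    p,d,c=snap(n,n+'10')
    q=np.linalg.inv(c['T'])@np.array([.568,.179,.14,1]); u=int(c['K'][0][0]*q[0]/-q[2]+c['K'][0][2]); v=int(c['K'][1][1]*q[1]/q[2]+c['K'][1][2])
    cv2.imwrite('pics/%s10c.png'%n,cv2.resize(p[v-30:v+30,u-38:u+38,::-1],(760,600),interpolation=cv2.INTER_CUBIC))
plan([.569,.178,.1],0)
E
```

```text
shift m [0.0007 0.0013 0.0049] norm [0.0025 0.0042 0.0163] turn [0.0008 0.0026 0.0025] F [ 0.09 -0.4  -2.68] clk 11.175 pos [0.5683 0.1793 0.1049]
brass [ 216  247   94   83 4660] [0.5691 0.1811 0.1658] [0.5477 0.1619 0.1632] [0.5876 0.2005 0.168 ] circ 567.3 181.3 20.4
 tilt dz/dx,dz/dy [-0.005  0.001]
shift m [0.001  0.0014 0.0053] norm [0.0034 0.0048 0.0178] turn [0.001  0.0024 0.0035] F [-0.32  1.56 -2.07] clk 11.325 pos [0.568  0.1794 0.1053]
```

View pics/w10.png

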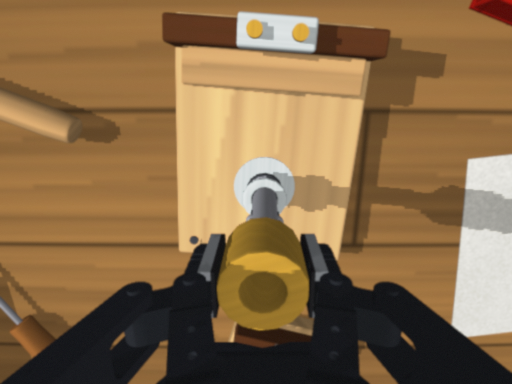

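View pics/side10c.png

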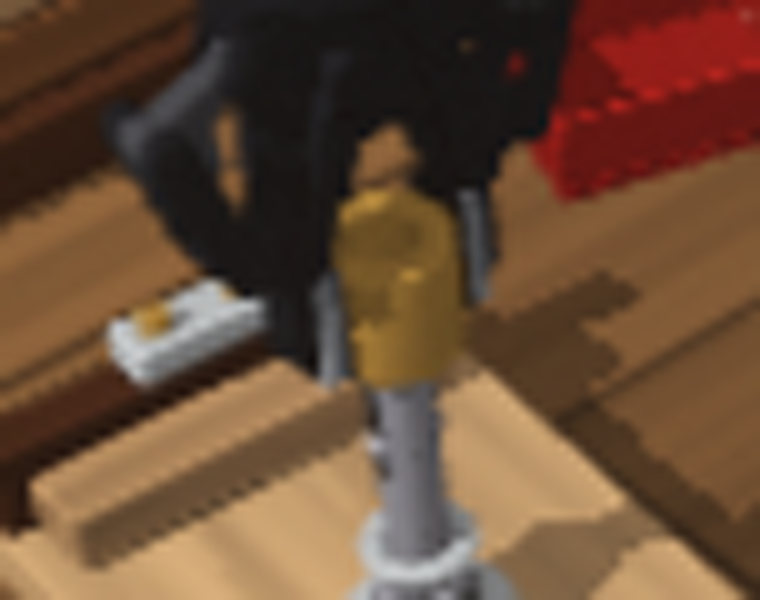

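View pics/scene10c.png

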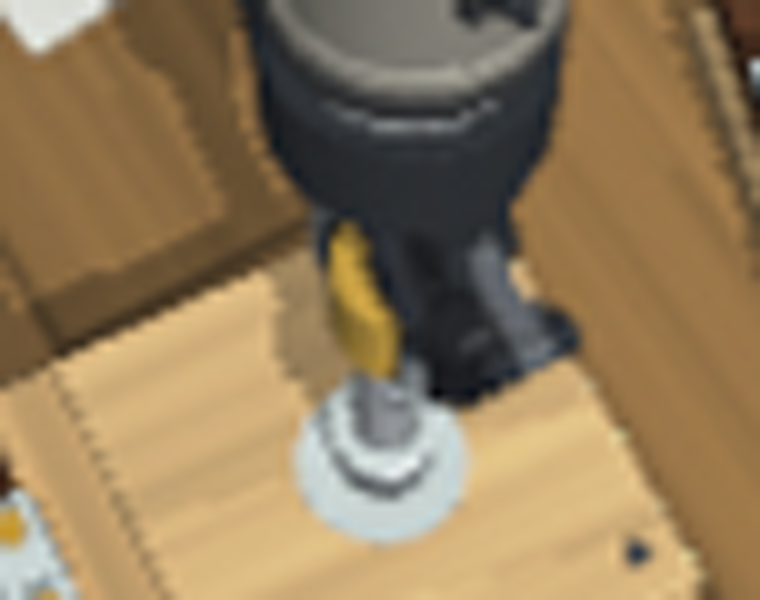

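Measured in the wrist frame, the collar is at (567.7, 181.2) mm and the post at (568.3, 180.0) mm. I'm correcting y by about 1.3 mm and lowering onto the taper slowly.

Call:
step_arm(series=[[[0.002,0.004,0],[0,0,0],1],[[0.002,0.004,0.01],[0,0,0],1],[[0.002,0.004,0.018],[0,0,0],1],[[0.002,0.004,0.024],[0,0,0],1],[[0.002,0.004,0.027],[0,0,0],1]])

```text
clock: 11.95
eef_pos: [0.5697, 0.1784, 0.0978]
eef_rot: [[1.0, 0.002, -0.0], [0.002, -1.0, -0.0], [-0.0, 0.0, -1.0]]
force: [-0.3, 0.6, -2.1]
grip_width: 0.0381
```

```bash
cat > chk.py <<'E'
from h import *
import sys
o=r.get_obs(); print(np.round(o['eef_pos'],4),np.round(o['force'],2),np.round(o['ft_torque'],3))
p,d,c=snap('wrist',sys.argv[1]); W=world(d,c)
zt=o['eef_pos'][2]+.061; brass(p,W,zt-.002,zt+.005)
o=r.get_obs(); print(np.round(o['eef_pos'],4),np.round(o['force'],2),np.round(o['ft_torque'],3),o['clock'])
E
python3 chk.py w11
```

```text
[0.5697 0.1784 0.0978] [-0.28  0.64 -2.1 ] [0.06  0.018 0.022]
brass [ 216  249   94   81 4513] [0.5703 0.1802 0.1589] [0.5491 0.1609 0.1568] [0.5887 0.1995 0.1609] circ 568.5 180.4 20.4
 tilt dz/dx,dz/dy [-0.003  0.001]
[0.5696 0.1784 0.0978] [-0.32  0.65 -1.64] [-0.014 -0.     0.003] 12.0
```

Call:
step_arm(series=[[[-0.002,0,0.006],[0,0,0],1],[[-0.002,0,0.012],[0,0,0],1],[[-0.002,0,0.018],[0,0,0],1],[[-0.002,0,0.024],[0,0,0],1],[[-0.002,0,0.027],[0,0,0],1]])

```text
clock: 12.62
eef_pos: [0.5691, 0.1784, 0.0898]
eef_rot: [[1.0, 0.002, -0.0], [0.002, -1.0, -0.0], [-0.0, 0.0, -1.0]]
force: [0.2, -0.1, -3.3]
grip_width: 0.038
```

```bash
python3 chk.py w12
```

```text
[0.5691 0.1784 0.0898] [ 0.23 -0.09 -3.34] [ 0.001 -0.007  0.014]
brass [ 216  248   94   82 4519] [0.5697 0.1802 0.1508] [0.5481 0.1609 0.1488] [0.5882 0.1996 0.1532] circ 568.0 180.3 20.3
 tilt dz/dx,dz/dy [-0.001  0.   ]
[0.5691 0.1784 0.0897] [ 0.18  0.12 -2.  ] [-0.015 -0.019  0.015] 12.675
```

Call:
step_arm(series=[[[0,0,0.01],[0,0,0],1],[[0,0,0.02],[0,0,0],1],[[0,0,0.03],[0,0,0],1],[[0,0,0.038],[0,0,0],1],[[0,0,0.038],[0,0,0],1]])

```text
clock: 13.3
eef_pos: [0.569, 0.1783, 0.0782]
eef_rot: [[1.0, 0.002, -0.001], [0.002, -1.0, -0.0], [-0.001, 0.0, -1.0]]
force: [0.4, 0.1, -1.9]
grip_width: 0.0383
```

```bash
python3 chk.py w13
```

```text
[0.569  0.1783 0.0782] [ 0.41  0.08 -1.93] [-0.025 -0.048  0.025]
brass [ 216  249   94   81 4497] [0.5696 0.1802 0.1393] [0.5476 0.1609 0.1372] [0.5883 0.1995 0.1419] circ 568.0 180.2 20.3
 tilt dz/dx,dz/dy [-0.003  0.001]
[0.5692 0.1784 0.0784] [ 0.65 -0.34 -1.57] [-0.03  -0.062  0.017] 13.35
```

Call:
step_arm(series=[[[0,0,0.004],[0,0,0],1],[[0,0,0.008],[0,0,0],1],[[0,0,0.012],[0,0,0],1]])

```text
clock: 13.72
eef_pos: [0.5692, 0.1784, 0.0749]
eef_rot: [[1.0, 0.002, 0.0], [0.002, -1.0, -0.0], [0.0, 0.0, -1.0]]
force: [0.5, -1.2, -1.8]
grip_width: 0.0381
```

Call:
step_arm(series=[[[0,0,0.004],[0,0,0],1],[[0,0,0.008],[0,0,0],1]])

```text
clock: 13.98
eef_pos: [0.5696, 0.1783, 0.073]
eef_rot: [[1.0, 0.002, 0.001], [0.002, -1.0, -0.0], [0.001, 0.0, -1.0]]
force: [-0.3, -0.7, 4.1]
grip_width: 0.0378
```

Call:
step_arm(series=[[[0,0,0.003],[0,0,0],1]])

```text
clock: 14.1
eef_pos: [0.5699, 0.1786, 0.0726]
eef_rot: [[1.0, 0.002, 0.002], [0.002, -1.0, 0.0], [0.002, -0.0, -1.0]]
force: [-0.5, -0.3, 5.0]
grip_width: 0.0383
```

Call:
step_arm(series=[[[0,0,0.003],[0,0,0],1]])

```text
clock: 14.22
eef_pos: [0.57, 0.1787, 0.0714]
eef_rot: [[1.0, 0.002, 0.002], [0.002, -1.0, 0.0], [0.002, -0.0, -1.0]]
force: [0.7, -1.5, 1.4]
grip_width: 0.038
```

Call:
step_arm(series=[[[0,0,0.004],[0,0,0],1],[[0,0,0.008],[0,0,0],1],[[0,0,0.013],[0,0,0],1]])

```text
clock: 14.6
eef_pos: [0.5687, 0.1784, 0.0663]
eef_rot: [[1.0, 0.002, -0.001], [0.002, -1.0, -0.0], [-0.001, 0.0, -1.0]]
force: [0.2, -0.4, -1.3]
grip_width: 0.0382
```

```bash
python3 chk.py w14
```

```text
[0.5687 0.1784 0.0663] [ 0.24 -0.4  -1.34] [-0.064  0.039 -0.031]
brass [ 216  248   94   82 4485] [0.5693 0.1802 0.1273] [0.5479 0.1608 0.1253] [0.5878 0.1995 0.1295] circ 567.8 180.5 20.2
 tilt dz/dx,dz/dy [-0.003 -0.   ]
[0.5686 0.1782 0.066 ] [ 0.6  -0.33 -3.31] [-0.039 -0.231 -0.044] 14.65
```

Call:
step_arm(series=[[[0,0,0.015],[0,0,0],1],[[0,0,0.03],[0,0,0],1],[[0,0,0.045],[0,0,0],1],[[0,0,0.06],[0,0,0],1],[[0,0,0.065],[0,0,0],1]])

```text
clock: 15.28
eef_pos: [0.569, 0.1783, 0.0468]
eef_rot: [[1.0, 0.002, -0.001], [0.002, -1.0, -0.0], [-0.001, 0.0, -1.0]]
force: [-0.2, -1.1, -0.9]
grip_width: 0.0382
```

```bash
python3 chk.py w15
```

```text
[0.569  0.1783 0.0468] [-0.22 -1.09 -0.88] [0.01  0.009 0.005]
brass [ 216  248   94   82 3609] [0.5726 0.1802 0.1079] [0.5483 0.1608 0.1058] [0.5883 0.1995 0.1098] circ 568.1 180.3 20.3
 tilt dz/dx,dz/dy [-0.006  0.001]
[0.5688 0.1783 0.0466] [ 0.78 -0.32 -3.44] [-0.062 -0.104 -0.009] 15.325
```

View pics/w15.png

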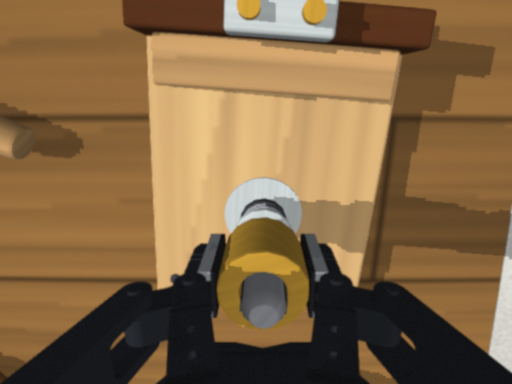

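Call:
step_arm(series=[[[0,0,0.01],[0,0,0],1],[[0,0,0.02],[0,0,0],1],[[0,0,0.03],[0,0,0],1],[[0,0,0.035],[0,0,0],1]])

```text
clock: 15.82
eef_pos: [0.5692, 0.1783, 0.0366]
eef_rot: [[1.0, 0.002, -0.0], [0.002, -1.0, -0.0], [-0.0, 0.0, -1.0]]
force: [-0.2, -1.4, -0.9]
grip_width: 0.0381
```

Call:
step_arm(series=[[[0,0,0.003],[0,0,0],1]])

```text
clock: 15.95
eef_pos: [0.5691, 0.1784, 0.0357]
eef_rot: [[1.0, 0.002, -0.0], [0.002, -1.0, -0.0], [-0.0, 0.0, -1.0]]
force: [-0.1, -0.8, -1.2]
grip_width: 0.0377
```

Call:
step_arm(series=[[[0,0,0.003],[0,0,0],1]])

```text
clock: 16.08
eef_pos: [0.569, 0.1783, 0.0348]
eef_rot: [[1.0, 0.002, -0.0], [0.002, -1.0, -0.0], [-0.0, 0.0, -1.0]]
force: [0.1, 0.3, -1.8]
grip_width: 0.0379
```

Call:
step_arm(series=[[[0,0,0.003],[0,0,0],1]])

```text
clock: 16.2
eef_pos: [0.5689, 0.1783, 0.0337]
eef_rot: [[1.0, 0.002, -0.001], [0.002, -1.0, -0.0], [-0.001, 0.0, -1.0]]
force: [0.6, 0.2, -3.5]
grip_width: 0.038
```

Call:
step_arm(series=[[[0,0,0.003],[0,0,0],1]])

```text
clock: 16.32
eef_pos: [0.5687, 0.1782, 0.0327]
eef_rot: [[1.0, 0.002, -0.001], [0.002, -1.0, -0.0], [-0.001, 0.0, -1.0]]
force: [0.4, 1.0, -5.9]
grip_width: 0.0382
```

Call:
step_arm(series=[[[0,0,0.002],[0,0,0],1]])

```text
clock: 16.45
eef_pos: [0.5686, 0.1781, 0.0321]
eef_rot: [[1.0, 0.002, -0.001], [0.002, -1.0, -0.001], [-0.001, 0.001, -1.0]]
force: [-1.1, -0.9, -2.9]
grip_width: 0.0382
```

Call:
step_arm(series=[[[0,0,0.002],[0,0,0],1]])

```text
clock: 16.58
eef_pos: [0.5689, 0.1783, 0.0319]
eef_rot: [[1.0, 0.002, -0.001], [0.002, -1.0, -0.0], [-0.001, 0.0, -1.0]]
force: [-0.3, -1.2, -2.6]
grip_width: 0.0381
```

Call:
step_arm(series=[[[0,0,0.002],[0,0,0],1]])

```text
clock: 16.7
eef_pos: [0.5693, 0.1784, 0.0317]
eef_rot: [[1.0, 0.002, 0.0], [0.002, -1.0, -0.0], [0.0, 0.0, -1.0]]
force: [-0.1, 0.1, -0.5]
grip_width: 0.0382
```

```bash
python3 chk.py w16; python3 - <<'E'
import cv2
a=cv2.imread('pics/w16.png')[200:350,190:340]
cv2.imwrite('pics/w16c.png',cv2.resize(a,(600,600),interpolation=cv2.INTER_CUBIC))
E
```

```text
[0.5693 0.1784 0.0317] [-0.08  0.15 -0.47] [-0.195  0.125  0.012]
brass [ 216  248   94   75 3151] [0.575  0.1805 0.0927] [0.5526 0.161  0.0907] [0.5884 0.1996 0.0947] circ 568.3 180.2 20.3
 tilt dz/dx,dz/dy [-0.009 -0.001]
[0.5694 0.1784 0.0317] [ 0.25 -1.4  -0.93] [-0.174  0.067 -0.008] 16.75
```

View pics/w16c.png

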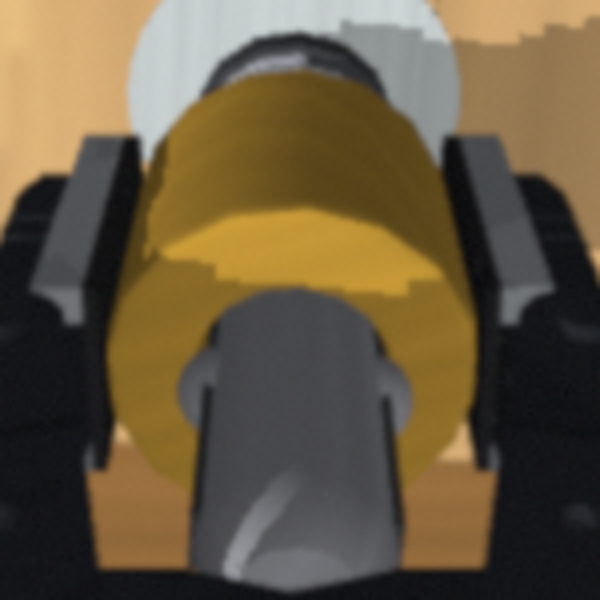

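Both balls stand out beside the post above the collar top, at crop px (195,390) and (395,390). The pull-down at the snap was also felt. I'll take it just a little further, to a few newtons, to be sure.

Call:
step_arm(series=[[[0,0,0.002],[0,0,0],1]])

```text
clock: 16.88
eef_pos: [0.5697, 0.1786, 0.0314]
eef_rot: [[1.0, 0.002, 0.001], [0.002, -1.0, 0.0], [0.001, -0.0, -1.0]]
force: [-0.7, 0.4, 1.4]
grip_width: 0.0378
```

Call:
step_arm(series=[[[0,0,0.002],[0,0,0],1]])

```text
clock: 17.0
eef_pos: [0.5699, 0.1787, 0.031]
eef_rot: [[1.0, 0.002, 0.001], [0.002, -1.0, 0.0], [0.001, -0.0, -1.0]]
force: [-0.1, -0.8, 3.3]
grip_width: 0.0382
```

Call:
step_arm(series=[[[0,0,0.002],[0,0,0],1]])

```text
clock: 17.12
eef_pos: [0.57, 0.1788, 0.0305]
eef_rot: [[1.0, 0.002, 0.002], [0.002, -1.0, 0.0], [0.002, -0.0, -1.0]]
force: [-0.8, -1.2, 5.9]
grip_width: 0.038
```

```bash
python3 chk.py w17; python3 - <<'E'
import cv2
a=cv2.imread('pics/w17.png')[200:350,190:340]
cv2.imwrite('pics/w17c.png',cv2.resize(a,(600,600),interpolation=cv2.INTER_CUBIC))
E
```

```text
[0.57   0.1788 0.0305] [-0.83 -1.22  5.93] [-0.223  0.307  0.003]
brass [ 216  248   94   76 3167] [0.5756 0.181  0.0916] [0.5528 0.1613 0.0895] [0.5893 0.1999 0.0943] circ 568.9 180.6 20.4
 tilt dz/dx,dz/dy [-0.008  0.002]
[0.57   0.1788 0.0305] [-1.31 -1.55  5.67] [-0.267  0.322 -0.009] 17.175
```

View pics/w17c.png

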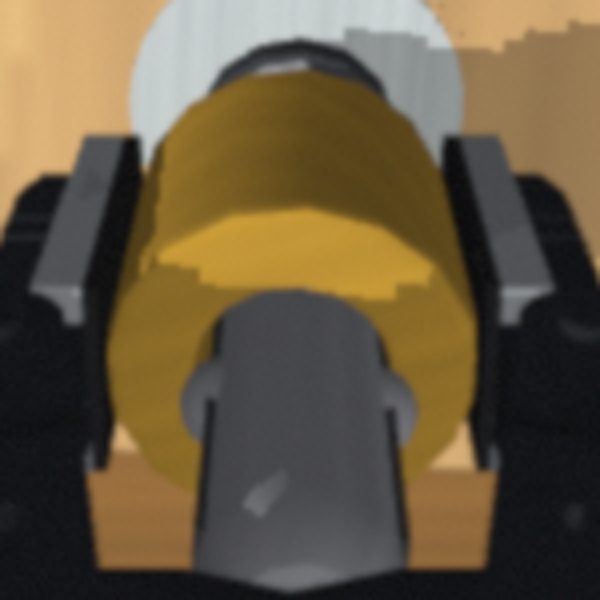

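Call:
step_arm(series=[[[0,0,-0.001],[0,0,0],0.4],[[0,0,-0.001],[0,0,0],0.2],[[0,0,-0.001],[0,0,0],0],[[0,0,-0.001],[0,0,0],0],[[0,0,-0.001],[0,0,0],0]])

```text
clock: 17.8
eef_pos: [0.5692, 0.1784, 0.0299]
eef_rot: [[1.0, 0.002, 0.0], [0.002, -1.0, -0.0], [0.0, 0.0, -1.0]]
force: [0.6, -0.3, -0.0]
grip_width: 0.0851
```

```bash
python3 chk.py w18; python3 - <<'E'
import cv2
a=cv2.imread('pics/w18.png')[200:350,190:340]
cv2.imwrite('pics/w18c.png',cv2.resize(a,(600,600),interpolation=cv2.INTER_CUBIC))
E
```

```text
[0.5692 0.1784 0.0299] [ 0.6  -0.29 -0.01] [ 0.013 -0.029 -0.004]
brass [ 216  247   94   78 3397] [0.5762 0.1803 0.0925] [0.5528 0.161  0.0889] [0.5888 0.1995 0.0949] circ 569.2 179.8 20.0
 tilt dz/dx,dz/dy [-0.029  0.001]
[0.5691 0.1784 0.0298] [ 0.62 -0.54  0.34] [-0.014 -0.049 -0.03 ] 17.85
```

View pics/w18c.png

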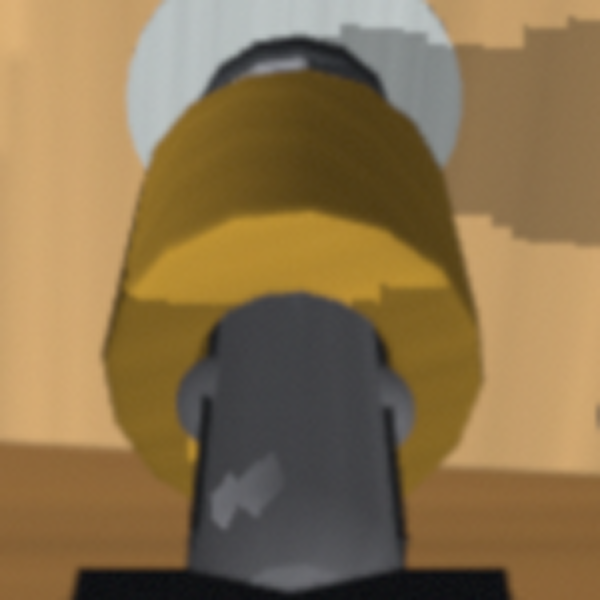

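Call:
step_arm(series=[[[0,0,-0.05],[0,0,0],0],[[0,0,-0.13],[0,0,0],0],[[0,0,-0.25],[0,0,0],0],[[0,0,-0.38],[0,0,0],0],[[0,0,-0.5],[0,0,0],0]])

```text
clock: 18.48
eef_pos: [0.5694, 0.1787, 0.1826]
eef_rot: [[1.0, 0.002, 0.002], [0.002, -1.0, 0.0], [0.002, -0.0, -1.0]]
force: [1.0, -0.1, 0.2]
grip_width: 0.0855
```

Call:
step_arm(series=[[[-0.1,0,-0.05],[0,0,0],0],[[-0.2,0,-0.1],[0,0,0],0],[[-0.25,0,-0.1],[0,0,0],0],[[-0.25,0,-0.1],[0,0,0],0]])

```text
clock: 18.98
eef_pos: [0.4937, 0.1782, 0.2101]
eef_rot: [[1.0, 0.003, 0.001], [0.003, -1.0, -0.001], [0.001, 0.001, -1.0]]
force: [-0.4, 0.2, -0.4]
grip_width: 0.0854
```

```bash
python3 - <<'E'
from h import *
p,d,c=snap('wrist','w19'); W=world(d,c)
m=(np.abs(W[...,0]-.568)<.03)&(np.abs(W[...,1]-.18)<.03)
k=m&(W[...,2]>.085)&(W[...,2]<.1); q=W[k]; print(np.median(q[:,2]),np.round(q.min(0),4),np.round(q.max(0),4))
ps,_,cs=snap('side','side19')
a=cv2.resize(p[60:180,200:320,::-1],(500,500),interpolation=cv2.INTER_CUBIC); b=cv2.resize(ps[170:240,160:230,::-1],(500,500)[:2],interpolation=cv2.INTER_CUBIC)
cv2.imwrite('pics/f19.png',cv2.resize(np.hstack([a,b]),(800,400)))
print(r.get_obs()['force'],r.get_obs()['eef_pos'])
E
```

```text
0.09267462393923093 [0.5493 0.161  0.0864] [0.5882 0.1998 0.0996]
[ 0.44304535 -0.30558747 -0.39520319] [0.494788   0.17785832 0.20954738]
```

View pics/f19.png

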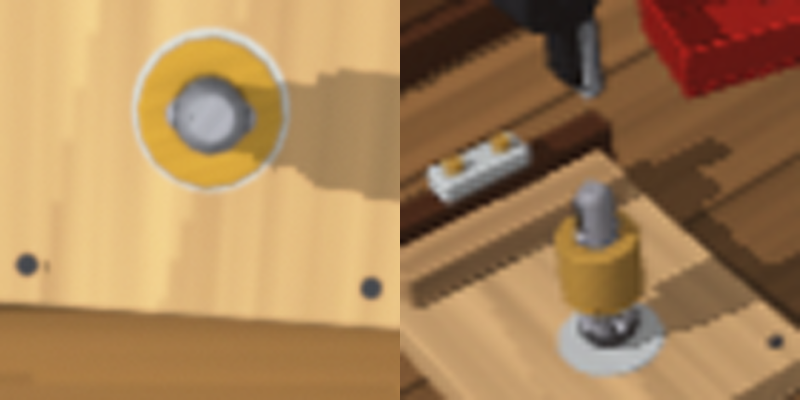

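View pics/side19.png

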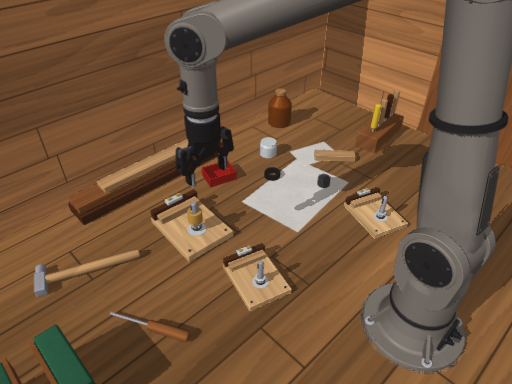

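The collar is seated on the post at wrist crop px (210,110), with both balls out above it. Its top is at z≈92.7 mm, and the bystanders look unmoved. Handing in.

```bash
python3 -c "
from plant import r
print(r.sign_off(), r.get_obs()['clock'])"
```

```text
the job is handed in; nothing more can be done
the job is handed in; nothing more can be done
```

The brass collar is on the largest jig's post, down on its spring follower with both detent balls out above it. The gripper let go of it and is clear. I handed the job in after about 19 s of robot time.

**One slip:** the first grasp caught only the collar's rim, and the collar dropped back onto the paper. It landed upright about 2 cm from where it started. The cause was that the fingertips sit about 30 mm (shut) to 40 mm (open) higher than the TCP reading says. I regripped it lower, and that grip held.

**Forces:**
- Passing the balls read about 5 N up, roughly 7 N of push once the collar's weight is added.
- At the click the collar pulled down, reading −5.9 N.
- I then pressed on to about 8 N on the follower, under the 15–16 N limit. That was about 1.5 mm past the snap, to be sure the balls were fully out.

These are readings at the end of each move; I did not see peaks within a move.

**Last checks:**
- The collar did not rise after release; its top measured about 92.7 mm in the final picture.
- The wrist picture shows a ball out on each side of the post above the collar.
- The tool force is about zero.
- In the final side picture the bystanders appear where they were. I checked this by eye only.

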